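# Lock the die plate into the hand press

## Robot

A 6-joint arm with a two-finger parallel gripper is mounted at the origin on the work surface. World frame = base frame: x ahead of the robot, y to its left, z up, the work surface at z = 0. Lengths are in m, angles in rad, forces in N, time in s.
With the tool pointing down it reaches from about 0.35 to 0.975 m from the base axis. Payload 4.9 kg.
Tool frame: the origin (TCP) lies at the very end of the fingers, on their centre line; the grasp point (between the pads) lies 19 mm behind it; z points along the fingers, y is the line along which they close (so a half turn about z gives the same grasp; the last joint's range is limited). The gripper opens to 85 mm and grips with 20 to 120 N. Pads are 22 mm wide; open, the fingers measure 114 mm over their backs; the gripper's body (76 mm by 85 mm) begins 54 mm behind the grasp point. The pads swing forward as they close: fully open they stand 13 mm farther back than shut.
Start: joints at [1.12, 0.053, 1.613, -0, 1.476, -0.119], TCP at [0.204, 0.591, 0.231] pointing down, gripper open.
Joint ranges: [-3.01, 3.01], [-1.01, 2.22], [0.06, 2.58], [-1.02, 4.17], [0.09, 2.62], [-3.14, 3.14]. Speed limits (rad/s): [2.57, 2.57, 3.14, 3.14, 3.14, 3.14].

## Interface

Orientations are given as a rotation vector (axis times angle).
In Python, from station import ctrl gives the robot as it stands.
- The arm moves only by the tool jog_arm, never from a script. Its argument "plan" is a list of rows, each a list of 7 numbers: the shift along the tool's x, y, z in units of 0.02 m (1.0 is 0.02 m), then the turn, a rotation vector about the tool's x, y, z in units of 45 degrees (1.0 is 45 degrees), then the opening, from -1 (shut) to 1 (fully open). A call has 1 to 8 rows; each row shifts and turns the commanded pose from where the row before left it, along the tool's axes as they then stand; what a row does not reach is not made up. A row lasts 1/10 s, in which the tool goes at most 50 mm and 8.59 degrees, less where a joint would pass 70% of its speed; a pose out of reach is approached as far as the arm can. A call with a number of a shift or a turn outside -1 to 1 is refused whole. A call with a gripper value outside its range is refused whole. The fingers move at their own pace and stop on an object; "grip_force" is the grip in N (left out, the last holds). Time passes only in rows, so rows that do not move let the fingers close. It gives the time, the measured TCP pose, the force, the opening and the grip force at its end, in the units of the state.
- ctrl.get_obs(): the state, without advancing time (a new reading comes with each control period).
- ctrl.get_image(name): name is "scene" or "top" or "wrist"; returns (picture, depth): 420x560x3 uint8, red, green, blue; 420x560 float32, m along the optical axis (not along the pixel's ray), 0 where there is no reading.
- ctrl.camera_info(name): a dict with "camera_matrix" (3x3 intrinsics, pixels), "k1" (the pictures are not rectified: a ray, as slopes to the right and down, at radius r is drawn at 1 + k1 r^2 times it, then the intrinsics apply), "rvec" (rotation vector, rad) and "tvec" (3), from world to camera coordinates, as OpenCV has them; the wrist camera has in their place "T_tool_cam" (4x4, takes a point from camera to tool coordinates, whose origin is the TCP and whose axes are the flange's). Camera axes: x right, y down, z forward; pixel columns grow to the right and rows downward; lengths in m; the calibration is good to about 2 mm. A picture is of the moment at which its call begins: read the wrist's pose just before it. camera_info takes no time and is no camera call.
- ctrl.finish_job(): hands the job in; it is judged then, once.
The state is a dict: "t": time; "q": joint angles; "dq": joint speeds; "effort": joint torques, N m; "tool_pos": TCP position; "tool_rot": TCP orientation; "contact_force": force on the tool from outside, world axes, zero at the start; "wrist_torque": the same for the moment, N m; "opening": finger opening in m; "grip_force": force on a finger pad.
Only numpy, scipy, OpenCV 4.12 (cv2) and the standard library are available. Lean on these libraries where they do the work, as an engineer would, in place of code of your own. Each camera call takes 0.05 s, during which the arm holds its last target. There are 200 camera calls.

## Task

Load the loose die plate into the hand press: flat on the bed, slide it brass end first through the gate and under the red stripper bar, and push it against the spring bar until its near edge is past the yellow catch. Then shift it left behind the catch until it bears gently but surely on the blue side wall, and let go so that the spring seats it back against the catch. The head overhangs the handle there, so come in tilted; do not ram the press, and leave the tin, burnisher, tongs and order bin alone.

Things in the scene. Friction and masses are not known exactly. Their poses are not given: they have to be found in the camera images.
- press: Green hand press with a steel lever (not used), fixed. Origin on the table; x points into the press (away from the robot), y left, z up. Flat bed: top at z 20 mm, x -165 to 170, y -90 to 90. Red stripper bar across the bed at x 40 to 50, z 40 to 50 (20 mm free beneath). Locked, the plate's origin is at x 35, y about 20 to 30 (against the side wall), z 20 mm, its near edge on the catch's rear face.
- gate (a point): Middle of the gate on the bed top, at press x -40, y 0, z 20 mm; axes as the press. The gate is 66 mm wide (press y -33 to 33) between the yellow catch block on the left (press x -60 to -20) and the right guide rail (press x -60 to 125), both 16 mm high above the bed. Flared lead-ins from press x -95 to -60; their mouth is about 79 mm wide.
- catch (a point): Rear face of the yellow catch block at bed top: press x -20, y 46.5, z 20 mm; axes as the press. The block spans press y 33 to 60. Behind it is the pocket, where the plate can shift left until it meets the blue side wall.
- side_wall: Blue side wall bolted to the bed left of the pocket, 95 mm long, 12 thick, 16 high; its setting across the bed differs (inner face at press y 50 to 60). Origin at the front end of its inner (right) face at bed top, press x -20; axes as the press; the wall extends along +x and to +y. It holds firm, so a stiff arm driven past it presses hard: feel for it.
- head_edge (a point): Middle of the lower front edge of the overhanging head: press x -8, y 0, z 200 mm (180 above the bed). The head reaches from there to press x 173, y -60 to 60 (wider, -90 to 90, beyond x 120), top z 270 mm; a ram of radius 16 mm hangs from it at press x 72, y 26 down to z 92 mm. The locked plate's handle stands under the head.
- die_plate: Loose aluminium die plate, 110 long (x) by 60 wide (y) by 10 thick, about 0.4 kg, with an orange upright handle: 36 long (x), 14 thick (y), from z 10 to z 70, centred at x -33, y 0. Origin at the centre of the underside; z up; +x is the brass-button end, which goes in first; the handle is at the near (-x) end.
- plate_grip (a point): Point in the middle of the plate's orange handle, at x -33, y 0, z 50 mm of the plate; axes as the plate's.
- plunger (a joint): Travel in m of the brass spring bar along press +x: 0 at rest (face at press x 84 mm, y -32 to 58, about 15 mm high), up to 0.022. It pushes back with about 4 N plus 0.3 N per mm. With the plate locked it reads about 0.006; the plate's near edge clears the catch only beyond that. Against it the plate drags with 4 to 8 N when shifted sideways.
- eyelet_tin: Open steel tin of brass eyelets, 80 across, 35 high; origin under its centre. Leave alone.
- burnisher: Walnut burnishing tool lying on the table, 155 long (x), 22 wide, 18 high. Leave alone.
- tongs: Chrome tongs lying flat, 180 long (x), 8 high, up to 50 wide. Leave alone.
- order_bin: Grey plastic order bin, 200 (x) by 280 (y) by 110 high; origin under its centre. Leave alone.
Not all that is in view belongs to the job. Of the things that look like the die_plate, the middle-sized one is meant.

How it is judged:
By the outcome, as a careful person would: the job done as asked, in the order asked, and still so for the second after the job is handed in, with the robot touching nothing.
It also fails if it takes over 48 s, if anything falls off the work surface, if the arm or the gripper's body presses on something with over 40 N, if the wrist force passes 120 N, or if a joint passes its speed limit or range.

## Working session

There is one attempt and no reset: what is moved stays moved. The work goes in short steps, Python scripts to look and compute and a tool call to move; the robot and the scene stay as the last step left them, time stands still between calls to the robot, and variables do not carry over. Pictures are saved under pics/ and viewed, at most 10 in all, crops included, and the job is handed in when it is done.

Besides the shell and the picture viewer there is one more tool, called by a JSON object that holds its "name" and its "arguments". jog_arm: Moves the arm, as the interface text tells. Shifts and turns lie within -1 to 1; 1 stands for 0.02 m of shift or 45 degrees of turn. Its arguments: {"type":"object","properties":{"plan":{"type":"array"},"grip_force":{"type":"number"}},"required":["plan"]}

```bash
ls; mkdir -p pics
cat > h.py <<'E'
import numpy as np, cv2
from scipy.spatial.transform import Rotation as R
from station import ctrl
def snap(n,f):
    o=ctrl.get_obs(); im,d=ctrl.get_image(n); cv2.imwrite(f'pics/{f}.png',im[:,:,::-1]); np.savez(f'pics/{f}.npz',d=d,p=o['tool_pos'],r=o['tool_rot']); return im,d
def world(n,f,uv,z=None):
    "pixels -> world, by depth, or on plane z"
    c=ctrl.camera_info(n); s=np.load(f'pics/{f}.npz'); K=np.array(c['camera_matrix']); out=[]
    if n=='wrist':
        T=np.array(c['T_tool_cam']); Rt=R.from_rotvec(s['r']).as_matrix(); Rc=Rt@T[:3,:3]; pc=s['p']+Rt@T[:3,3]
    else:
        Rc=R.from_rotvec(np.ravel(c['rvec'])).as_matrix().T; pc=-Rc@np.ravel(c['tvec'])
    for u,v in uv:
        xd=np.array([(u-K[0,2])/K[0,0],(v-K[1,2])/K[1,1]]); x=xd.copy()
        for _ in range(20): x=xd/(1+c['k1']*(x@x))
        ray=Rc@np.array([x[0],x[1],1])
        t=s['d'][int(round(v)),int(round(u))] if z is None else (z-pc[2])/ray[2]
        out.append(pc+t*ray)
    return np.array(out)
E
python3 - <<'E'
from h import *
for n in('scene','top'): snap(n,n+'0')
o=ctrl.get_obs();print(o['t'],R.from_rotvec(o['tool_rot']).as_matrix().round(3))
E
```

```text
pics
0.1 [[-0.945  0.326 -0.001]
 [ 0.326  0.945 -0.002]
 [ 0.    -0.002 -1.   ]]
```

View pics/scene0.png

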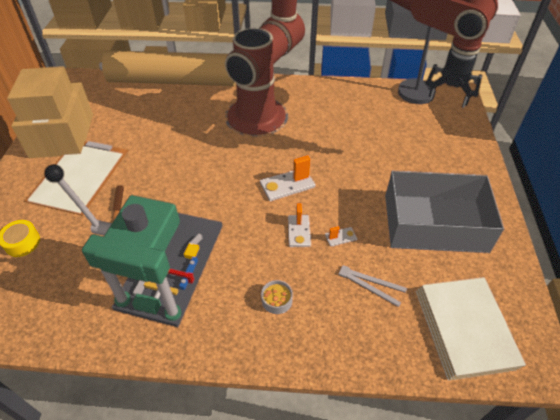

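View pics/top0.png

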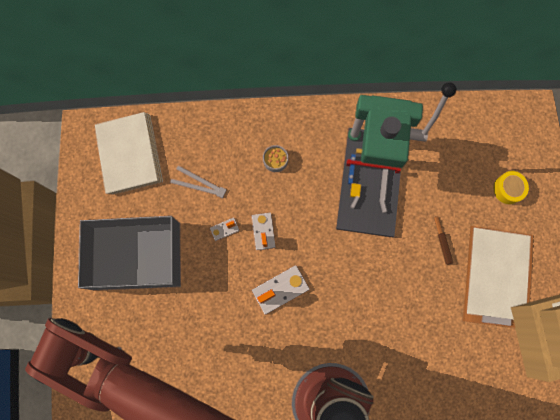

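The top view shows three plates: small (225,229), middle (263,231) and large (281,290). The press is at (370,165), with its entry facing down in the image. I'll enlarge both areas.

Run:
```python
from h import *
im=cv2.imread('pics/top0.png')
a=cv2.resize(im[205:255,205:285],None,fx=5,fy=5,interpolation=cv2.INTER_CUBIC)
b=cv2.resize(im[125:240,333:413],None,fx=5,fy=5,interpolation=cv2.INTER_CUBIC)
c=np.zeros((575,800,3),np.uint8);c[:250,:400]=a;c[:575,400:]=b
cv2.imwrite('pics/crop0.png',c)
c=ctrl.camera_info('top');print(c)
```

```text
{'camera_matrix': array([[493.54657781,   0.        , 286.28330608],
       [  0.        , 493.54657781, 209.79201773],
       [  0.        ,   0.        ,   1.        ]]), 'k1': -0.13806850231851678, 'rvec': array([ 2.05787974, -2.15820663,  0.23220815]), 'tvec': array([0.13235946, 0.56741856, 1.41998134])}
```

View pics/crop0.png

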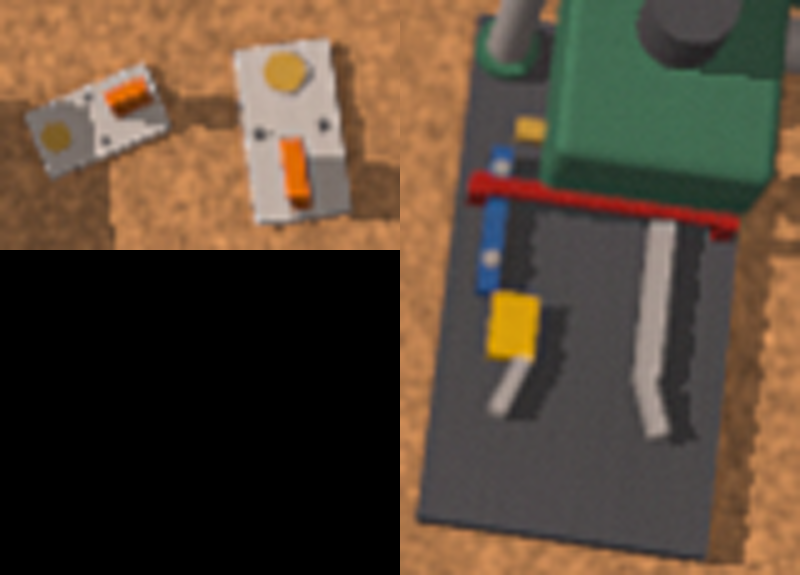

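Run:
```python
from h import *
def a(l): return [(205+x/5-.4,205+y/5-.4) for x,y in l]
def b(l): return [(333+(x-400)/5-.4,125+y/5-.4) for x,y in l]
P=world('top','top0',a([(236,52),(329,40),(350,213),(257,222)]),.01)
print(P.round(4),P.mean(0), [np.linalg.norm(P[i]-P[i-1]).round(4) for i in range(4)])
v=(P[0]+P[1]-P[2]-P[3]);print('plate yaw',np.degrees(np.arctan2(v[1],v[0])))
H=world('top','top0',a([(281,140),(300,137),(309,204),(290,208)]),.07);print('handle',H.mean(0))
B=world('top','top0',b([(418,520),(707,558),(480,17)]),.02);print(B.round(4))
for i,j in((1,0),(0,2)):
    v=B[j]-B[i];print(np.linalg.norm(v),np.degrees(np.arctan2(v[1],v[0])))
C=world('top','top0',b([(487,357),(535,358),(541,296),(492,292)]),.036);print(C.round(4),C.mean(0))
W=world('top','top0',b([(498,293),(507,200)]),.036);print(W)
Rl=world('top','top0',b([(634,380),(651,225),(742,215),(469,175)]),.036);print(Rl)
```

```text
[[0.573  0.2125 0.01  ]
 [0.5779 0.1545 0.01  ]
 [0.469  0.1461 0.01  ]
 [0.4661 0.2032 0.01  ]] [0.52150325 0.17906011 0.01      ] [np.float64(0.1073), np.float64(0.0582), np.float64(0.1092), np.float64(0.0572)]
plate yaw 4.7046897770896265
handle [0.4862607  0.17629983 0.07      ]
[[ 0.5159 -0.0453  0.02  ]
 [ 0.4834 -0.2218  0.02  ]
 [ 0.8424 -0.1087  0.02  ]]
0.1795213668521172 79.57219377497543
0.3325604112400826 -10.986568455300851
[[ 0.6128 -0.0931  0.036 ]
 [ 0.6108 -0.1228  0.036 ]
 [ 0.6501 -0.1298  0.036 ]
 [ 0.6541 -0.0994  0.036 ]] [ 0.63194107 -0.11128674  0.036     ]
[[ 0.65326658 -0.10312198  0.036     ]
 [ 0.71322641 -0.11352655  0.036     ]]
[[ 0.59397918 -0.18306575  0.036     ]
 [ 0.69293468 -0.20283887  0.036     ]
 [ 0.6969972  -0.26122623  0.036     ]
 [ 0.73067199 -0.09092429  0.036     ]]
```

```bash
cat >> h.py <<'E'
def frame(yaw,p=(0,0,0)):
    T=np.eye(4);T[:3,:3]=R.from_euler('z',yaw,degrees=True).as_matrix();T[:3,3]=p;return T
def toolR(yaw,th):
    c,s=np.cos(np.radians(th)),np.sin(np.radians(th))
    return R.from_euler('z',yaw,degrees=True).as_matrix()@np.array([[-c,0,s],[0,1,0],[-s,0,-c]])
def go(grip,yaw,th,cur=None):
    "remaining turn (units) and then shift (units, in target tool axes) to put grasp point at grip"
    o=ctrl.get_obs() if cur is None else cur; Rc=R.from_rotvec(o['tool_rot']).as_matrix(); Rt=toolR(yaw,th)
    turn=R.from_matrix(Rc.T@Rt).as_rotvec()/np.radians(45)
    tcp=np.array(grip)+.019*Rt[:,2]
    print('t',round(o['t'],2),'turn',turn.round(3),'shift',(Rt.T@(tcp-o['tool_pos'])/.02).round(3),'world d mm',((tcp-o['tool_pos'])*1e3).round(1),'F',np.round(o['contact_force'],1),'grip at',(o['tool_pos']-.019*Rc[:,2]).round(4))
E
python3 - <<'E'
from h import *
print(ctrl.camera_info('wrist'))
th=40
g=frame(4.7,(.5215,.179,0))@np.array([-.033,0,.05,1]);print(g)
z=toolR(4.7,th)[:,2]
go(g[:3]-.09*z,4.7,th)
print(ctrl.get_obs())
E
```

```text
{'camera_matrix': array([[336.56588779,   0.        , 277.9756303 ],
       [  0.        , 336.56588779, 209.4005821 ],
       [  0.        ,   0.        ,   1.        ]]), 'k1': 0.027828463339948054, 'T_tool_cam': array([[ 5.40927968e-04, -9.62780826e-01, -2.70282795e-01,
         6.87571099e-02],
       [ 9.99999850e-01,  5.43640147e-04,  6.48268319e-05,
         2.81200679e-04],
       [ 8.45225477e-05, -2.70282790e-01,  9.62780975e-01,
        -1.42072692e-01],
       [ 0.00000000e+00,  0.00000000e+00,  0.00000000e+00,
         1.00000000e+00]])}
[0.48861097 0.17629603 0.05       1.        ]
t 0.1 turn [-0.186 -0.877 -0.504] shift [ -3.799 -21.804  11.398] world d mm [ 239.8 -417.8 -125.8] F [ 0.8  1.3 -0.4] grip at [0.2034 0.5904 0.2492]
{'t': 0.1, 'q': array([ 1.12000652e+00,  5.32977375e-02,  1.61415344e+00, -2.32701253e-05,
        1.47601343e+00, -1.19002181e-01]), 'dq': array([-0.00046716, -0.00311261, -0.00371831,  0.00109363, -0.00088126,
       -0.00180214]), 'effort': array([ 4.62145017e-04, -3.94901562e+01, -3.71363282e+01, -9.20592038e-05,
        3.87464082e-03, -1.56301434e-05]), 'tool_pos': array([0.20334201, 0.59039745, 0.23018363]), 'tool_rot': array([-5.18696697e-01, -3.09796454e+00,  2.83170760e-03]), 'contact_force': array([ 0.83386724,  1.26720088, -0.40011423]), 'wrist_torque': array([ 0.00488224,  0.01106772, -0.0042346 ]), 'grip_force': 0.0, 'opening': 0.0852159427391414}
```

{"name": "jog_arm", "arguments": {"plan": [[0, -0.5, 0, -0.031, -0.146, -0.084, 1], [0, -1, 0, -0.031, -0.146, -0.084, 1], [0, -1, 0, -0.031, -0.146, -0.084, 1], [0, -1, 0, -0.031, -0.146, -0.084, 1], [0, -1, 0, -0.031, -0.146, -0.084, 1], [0, -1, 0, -0.031, -0.146, -0.084, 1], [0, -1, 0, 0, 0, 0, 1], [0, -1, 0, 0, 0, 0, 1]]}}

```text
t: 0.9
tool_pos: [0.1902, 0.4415, 0.2266]
tool_rot: [-0.102, 2.442, 0.036]
contact_force: [0.4, -0.2, 0.1]
opening: 0.0859
grip_force: 0.0
```

{"name": "jog_arm", "arguments": {"plan": [[0, -1, 0, 0, 0, 0, 1], [0, -1, 0, 0, 0, 0, 1], [0, -1, 0, 0, 0, 0, 1], [0, -1, 0, 0, 0, 0, 1], [0, -1, 0, 0, 0, 0, 1], [0, -1, 0, 0, 0, 0, 1], [0, -1, 0, 0, 0, 0, 1], [0, -1, 0, 0, 0, 0, 1]]}}

```text
t: 1.7
tool_pos: [0.2041, 0.2825, 0.2273]
tool_rot: [-0.1, 2.442, 0.037]
contact_force: [0.0, 0.1, 0.5]
opening: 0.0856
grip_force: 0.0
```

Run:
```python
from h import *
th=40
g=[.4886,.1763,.05]
z=toolR(4.7,th)[:,2]
go(g-.09*z,4.7,th); print(ctrl.get_obs()['q'])
```

```text
t 1.7 turn [ 0.001 -0.    -0.001] shift [-4.831 -6.459 12.076] world d mm [ 239.1 -110.  -122.9] F [0.  0.1 0.5] grip at [0.1919 0.2815 0.2419]
[ 1.19776338 -0.99816646  2.45803392 -0.62907228  1.37307378 -0.4262511 ]
```

Run:
```python
from h import *
for uv in [(267,296),(262,298),(272,293)]: print(world('top','top0',[uv]).round(4), world('top','top0',[uv],.09).round(4))
print(world('top','top0',[(254,296),(299,268),(308,285),(264,312)],.012).round(3))
```

```text
[[0.3181 0.1719 0.0977]] [[0.3185 0.1722 0.09  ]]
[[0.313  0.1861 0.1004]] [[0.3135 0.1867 0.09  ]]
[[0.3257 0.1573 0.1021]] [[0.3263 0.1576 0.09  ]]
[[0.324 0.214 0.012]
 [0.402 0.075 0.012]
 [0.349 0.05  0.012]
 [0.275 0.186 0.012]]
```

Run:
```python
from h import *
th=35
g=[.4886,.1763,.052]
z=toolR(4.7,th)[:,2]
go(g-.09*z,4.7,th)
```

```text
t 1.7 turn [ 0.001  0.111 -0.001] shift [-6.232 -6.459 11.513] world d mm [ 244.  -109.6 -117.1] F [0.  0.1 0.5] grip at [0.1919 0.2815 0.2419]
```

{"name": "jog_arm", "arguments": {"plan": [[-0.8, -0.5, 0.5, 0, 0.111, 0, 1], [-0.8, -0.55, 1, 0, 0, 0, 1], [-0.8, -0.55, 1, 0, 0, 0, 1], [-0.8, -0.55, 1, 0, 0, 0, 1], [-0.8, -0.55, 1, 0, 0, 0, 1], [-0.5, -0.55, 1, 0, 0, 0, 1], [-0.5, -0.55, 1, 0, 0, 0, 1], [-0.5, -0.55, 1, 0, 0, 0, 1]]}}

```text
t: 2.5
tool_pos: [0.3874, 0.2103, 0.169]
tool_rot: [-0.102, 2.529, 0.035]
contact_force: [0.2, -0.4, 0.8]
opening: 0.086
grip_force: 0.0
```

{"name": "jog_arm", "arguments": {"plan": [[-0.2, -0.5, 1, 0, 0, 0, 1], [-0.2, -0.5, 1, 0, 0, 0, 1], [-0.2, -0.5, 1, 0, 0, 0, 1], [-0.1, -0.5, 1, 0, 0, 0, 1], [0, -0.1, 0, 0, 0, 0, 1]]}}

```text
t: 3.0
tool_pos: [0.4463, 0.1725, 0.1088]
tool_rot: [-0.1, 2.535, 0.032]
contact_force: [-0.2, -0.1, -1.0]
opening: 0.0852
grip_force: 0.0
```

Run:
```python
from h import *
th=35
g=[.4886,.1763,.052]
z=toolR(4.7,th)[:,2]
go(g-.09*z,4.7,th)
a,_=snap('wrist','w1'); b,_=snap('scene','s1')
b=cv2.resize(b[60:260,200:390],None,fx=2.1,fy=2.1)
c=np.zeros((420,560+b.shape[1],3),np.uint8)
c[:,:560]=a;c[:b.shape[0],560:]=b
c=c[:,:]
c=cv2.resize(c,(800,int(420*800/c.shape[1])));cv2.imwrite('pics/c1.png',c[:,:,::-1])
```

```text
t 3.0 turn [-0.001 -0.007 -0.003] shift [-0.11   0.016 -0.006] world d mm [1.7 0.5 1.4] F [-0.2 -0.1 -1. ] grip at [0.4355 0.1716 0.1244]
```

View pics/c1.png

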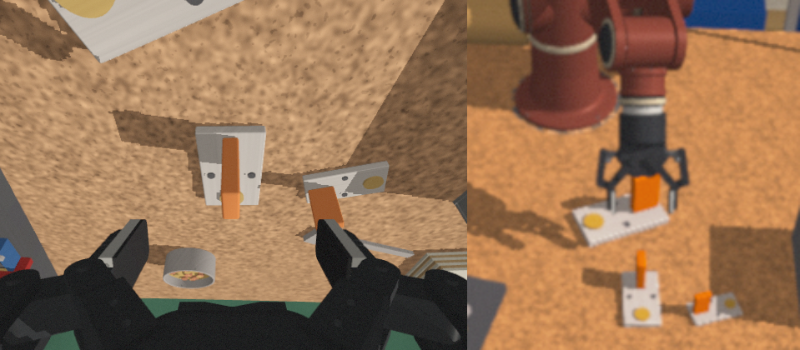

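The wrist view shows the middle plate at about (230,165) of the 800-wide view, centred between the fingers. The small plate's handle, at (325,205), is near the left finger, so I'll narrow the opening. I'll get exact poses from depth.

```bash
cat >> h.py <<'E'
def cloud(n,f):
    d=np.load(f'pics/{f}.npz')['d']; v,u=np.mgrid[0:420,0:560]
    c=ctrl.camera_info(n); s=np.load(f'pics/{f}.npz'); K=np.array(c['camera_matrix'])
    p=np.stack([u,v],-1).reshape(-1,1,2).astype(float)
    x=cv2.undistortPoints(p,K,np.array([c['k1'],0,0,0,0.])).reshape(-1,2); x=np.c_[x,np.ones(len(x))]*d.reshape(-1,1)
    if n=='wrist':
        T=np.array(c['T_tool_cam']); Rt=R.from_rotvec(s['r']).as_matrix(); X=(x@T[:3,:3].T+T[:3,3])@Rt.T+s['p']
    else:
        Rc=R.from_rotvec(np.ravel(c['rvec'])).as_matrix(); X=(x-np.ravel(c['tvec']))@Rc
    X[d.ravel()==0]=np.nan
    return X.reshape(420,560,3)
E
python3 - <<'E'
from h import *
X=cloud('wrist','w1'); im=cv2.imread('pics/w1.png').astype(int)
b,g,r=im[...,0],im[...,1],im[...,2]
org=(r>140)&(g<0.62*r)&(b<.35*r)
def near(c,rad): return np.hypot(X[...,0]-c[0],X[...,1]-c[1])<rad
print('table z',np.nanmedian(X[near((.45,.25),.02)][:,2]))
for nm,c in(('mid',(.489,.176)),):
    m=near(c,.04)&(X[...,2]>.062)&(X[...,2]<.08); P=X[m]; print(nm,m.sum(),P.mean(0).round(4),cv2.minAreaRect((P[:,:2]*1e3).astype(np.float32)))
m=near((.52,.18),.075)&(X[...,2]>.006)&(X[...,2]<.016)&(abs(r-b)<25)&(r>110)
P=X[m];print(m.sum(),P[:,2].mean(),cv2.minAreaRect((P[:,:2]*1e3).astype(np.float32)))
m=near((.53,.245),.06)&(X[...,2]>.02)&(X[...,1]>.21);P=X[m];print('small',m.sum(),P.min(0),P.max(0))
E
```

```text
table z -0.0004859496776616484
mid 876 [0.4837 0.1744 0.0683] ((488.36309814453125, 174.59097290039062), (37.24967575073242, 13.703643798828125), 5.474097728729248)
4550 0.009358664821100851 ((519.0318603515625, 200.64151000976562), (109.9342041015625, 105.09727478027344), 5.31762170791626)
small 977 [0.53378765 0.26181499 0.02004843] [0.55102406 0.28796139 0.05191201]
```

Run:
```python
from h import *
go([.4884,.1746,.052],5.3,35)
```

```text
t 3.1 turn [-0.007 -0.002 -0.014] shift [ 0.009 -0.146  4.578] world d mm [ 52.4   1.9 -75.1] F [-0.   0.3 -0. ] grip at [0.436  0.1728 0.1271]
```

{"name": "jog_arm", "arguments": {"plan": [[0, -0.15, 1, -0.007, 0, -0.014, 0.1], [0, 0, 1, 0, 0, 0, 0.1], [0, 0, 1, 0, 0, 0, 0.1], [0, 0, 0.9, 0, 0, 0, 0.1], [0, 0, 0.65, 0, 0, 0, 0.1], [0, 0, 0, 0, 0, 0, 0.1]]}}

```text
t: 3.7
tool_pos: [0.4992, 0.1764, 0.0372]
tool_rot: [-0.12, 2.529, 0.037]
contact_force: [0.2, 0.0, -0.6]
opening: 0.0471
grip_force: 0.0
```

Run:
```python
from h import *
go([.4884,.1746,.052],5.3,35); print(ctrl.get_obs()['opening'])
```

```text
t 3.7 turn [ 0.001 -0.002  0.002] shift [ 0.023 -0.042  0.031] world d mm [ 0.1 -0.8 -0.8] F [ 0.2  0.  -0.6] grip at [0.4884 0.1754 0.0528]
0.04714813500445552
```

{"name": "jog_arm", "arguments": {"plan": [[0, -0.04, 0, 0, 0, 0, -1], [0, 0, 0, 0, 0, 0, -1], [0, 0, 0, 0, 0, 0, -1], [0, 0, 0, 0, 0, 0, -1], [0, 0, 0, 0, 0, 0, -1], [0, 0, 0, 0, 0, 0, -1], [0, 0, 0, 0, 0, 0, -1], [0, 0, 0, 0, 0, 0, -1]], "grip_force": 70}}

```text
t: 4.5
tool_pos: [0.5001, 0.1756, 0.0392]
tool_rot: [-0.119, 2.526, 0.038]
contact_force: [-8.4, -0.3, 8.0]
opening: 0.0135
grip_force: 69.7
```

{"name": "jog_arm", "arguments": {"plan": [[-0.2, 0, -0.3, 0, 0, 0, -1], [-0.57, 0, -0.82, 0, 0, 0, -1], [-0.57, 0, -0.82, 0, 0, 0, -1], [-0.57, 0, -0.82, 0, 0, 0, -1], [-0.57, 0, -0.82, 0, 0, 0, -1], [-0.4, 0, -0.5, 0, 0, 0, -1]]}}

```text
t: 5.1
tool_pos: [0.4997, 0.1751, 0.1388]
tool_rot: [-0.119, 2.528, 0.038]
contact_force: [0.6, 0.3, -2.8]
opening: 0.0133
grip_force: 68.7
```

Run:
```python
from h import *
o=ctrl.get_obs();print(o['opening'],o['grip_force'],o['wrist_torque'])
# press pose from top depth+colour
X=cloud('top','top0')
m=(abs(X[...,2]-.02)<.006)&(X[...,0]>.46)&(X[...,0]<.70)&(X[...,1]<-.02)&(X[...,1]>-.27)
P=X[m];print(m.sum(),P[:,2].mean(),cv2.minAreaRect((P[:,:2]*1e3).astype(np.float32)))
go([.52,-.1,.11],-10.7,35)
```

```text
0.013344997554698356 68.67105960845947 [ 0.02305185  0.6363928  -0.00276873]
2974 0.02005017448793625 ((603.4508056640625, -153.50701904296875), (180.05352783203125, 210.2733154296875), 78.9432373046875)
t 5.1 turn [0.205 0.001 0.292] shift [ -2.084 -13.326   4.166] world d mm [  31.  -277.1  -44.3] F [ 0.6  0.3 -2.8] grip at [0.4888 0.174  0.1543]
```

```bash
cat >> h.py <<'E'
PR=frame(-11.0,(.6616,-.1651,0)); OFF=np.array([21.3,0,-39.2])  # plate origin minus TCP, plate axes
YAW=-11.0
def plate(x,y,z,th=35):
    tcp=PR@np.r_[(np.array([x,y,z])-OFF)/1e3,1]; go(tcp[:3]-.019*toolR(YAW,th)[:,2],YAW,th)
    o=ctrl.get_obs(); print('plate in press now',((np.linalg.inv(PR)@np.r_[o['tool_pos'],1])[:3]*1e3+OFF).round(1),'F press',(PR[:3,:3].T@o['contact_force']).round(1))
E
python3 - <<'E'
from h import *
plate(-150,0,60)
E
```

```text
t 5.1 turn [0.209 0.001 0.298] shift [ -1.018 -15.151   3.128] world d mm [  -6.2 -307.5  -39.6] F [ 0.6  0.3 -2.8] grip at [0.4888 0.174  0.1543]
plate in press now [-202.5  303.    99.6] F press [ 0.6  0.4 -2.8]
```

{"name": "jog_arm", "arguments": {"plan": [[0, -0.5, 0, 0.07, 0, 0.1, -1], [0, -1, 0, 0.07, 0, 0.1, -1], [0, -1, 0, 0.07, 0, 0.1, -1], [0, -1, 0, 0, 0, 0, -1], [0, -1, 0, 0, 0, 0, -1], [0, -1, 0, 0, 0, 0, -1], [0, -1, 0, 0, 0, 0, -1], [0, -1, 0, 0, 0, 0, -1]]}}

```text
t: 5.9
tool_pos: [0.4785, 0.0266, 0.1363]
tool_rot: [0.245, 2.523, -0.077]
contact_force: [0.6, -1.5, -2.8]
opening: 0.0132
grip_force: 69.0
```

{"name": "jog_arm", "arguments": {"plan": [[0, -1, 0, 0, 0, 0, -1], [0, -1, 0, 0, 0, 0, -1], [0, -1, 0, 0, 0, 0, -1], [0, -1, 0, 0, 0, 0, -1], [0, -1, 0, 0, 0, 0, -1], [0, -1, 0, 0, 0, 0, -1], [0, -0.8, 0, 0, 0, 0, -1], [0, 0, 0, 0, 0, 0, -1]]}}

```text
t: 6.7
tool_pos: [0.4525, -0.1078, 0.1367]
tool_rot: [0.249, 2.522, -0.078]
contact_force: [-0.4, 0.1, -3.1]
opening: 0.013
grip_force: 69.4
```

Run:
```python
from h import *
plate(-150,0,60)
a,_=snap('wrist','w2');snap('top','t2')
cv2.imwrite('pics/w2v.png',cv2.resize(a[:,:,::-1],(800,600)))
```

```text
t 6.7 turn [-0.004 -0.002 -0.005] shift [-0.763 -0.818  2.823] world d mm [ 40.9 -24.6 -37.5] F [-0.4  0.1 -3.1] grip at [ 0.4418 -0.1057  0.1523]
plate in press now [-194.9   16.4   97.5] F press [-0.4 -0.  -3.1]
```

View pics/w2v.png

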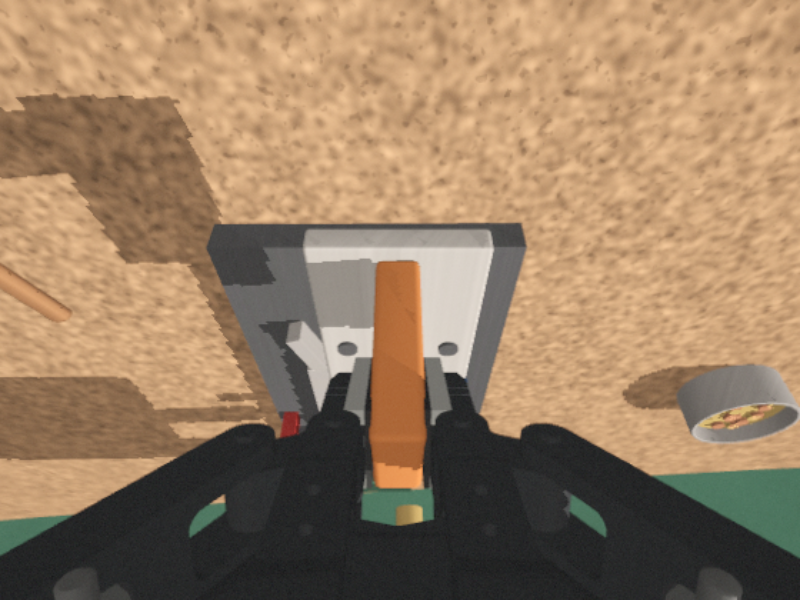

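The plate is held squarely, with near corners at about (305,235) and (492,235), and the bed's near corners are at (213,228) and (523,226). I'll check plate pitch and yaw, and the press pose, from the depth.

Run:
```python
from h import *
X=cloud('wrist','w2'); s=np.load('pics/w2.npz')
Q=(X-s['p'])@PR[:3,:3]*1e3   # relative to TCP, press axes, mm
v,u=np.mgrid[0:420,0:560]
m=(u>228)&(u<342)&(v>175)&(v<250)&(Q[...,2]<-20)&(Q[...,2]>-45)&((u<255)|(u>302))
P=Q[m];c,_,_,_=np.linalg.lstsq(np.c_[P[:,:2],np.ones(len(P))],P[:,2],rcond=None);print('plane slope deg',np.degrees(c[:2]),'z at tcp',c[2],len(P))
res=abs(P@[-c[0],-c[1],1]-c[2]);print(res.mean())
m=(Q[...,2]<-20)&(Q[...,2]>-36)&(u>200)&(u<350)&(v>160)&(v<262);P=Q[m];P=P[abs(P@[-c[0],-c[1],1]-c[2])<2]
print('plate x,y range',np.percentile(P,[.5,99.5],axis=0)[:,:2])
for x0 in (-80,-60,-40,-25):
    k=P[abs(P[:,0]-x0)<5];print(x0,np.percentile(k[:,1],[1,99])) if len(k) else 0
# bed edges from top image and wrist
W=world('wrist','w2',np.array([(216,247),(518,246)])*.7,.02);print(W, np.linalg.norm(W[0]-W[1]))
print((np.linalg.inv(PR)@np.c_[W,[1,1]].T)[:3].T*1e3)
m=(abs(X[...,2]-.02)<.005)&(X[...,0]<.62)&(X[...,1]>-.26)&(X[...,1]<-.02)
```

```text
plane slope deg [-0.02309868  0.01446661] z at tcp -29.705925975432127 4426
0.3824330677675918
plate x,y range [[-33.20410913 -29.29095576]
 [ 41.22070141  30.09026464]]
-25 [-28.73112506  29.915469  ]
[[ 0.48392534 -0.21691984  0.02      ]
 [ 0.51600454 -0.0511808   0.02      ]] 0.16881500663705085
[[-164.52258801  -84.7696903    20.        ]
 [-164.65726784   84.04526261   20.        ]]
```

{"name": "jog_arm", "arguments": {"plan": [[-0.2, -0.4, 0.5, 0, 0, -0.005, -1], [-0.2, -0.4, 0.8, 0, 0, 0, -1], [-0.2, 0, 0.8, 0, 0, 0, -1], [-0.16, 0, 0.72, 0, 0, 0, -1], [0.57, 0, 0.82, 0, 0, 0, -1], [0.4, 0, 0.58, 0, 0, 0, -1], [0, 0, 0, 0, 0, 0, -1]]}}

```text
t: 7.5
tool_pos: [0.4927, -0.1283, 0.0623]
tool_rot: [0.239, 2.528, -0.074]
contact_force: [-0.1, 0.6, -3.8]
opening: 0.0131
grip_force: 69.3
```

Run:
```python
from h import *
plate(-150,0,20)
```

```text
t 7.5 turn [ 0.003 -0.008  0.004] shift [ 0.027 -0.193  0.17 ] world d mm [ 0.8 -4.1 -3.1] F [-0.1  0.6 -3.8] grip at [ 0.4821 -0.1263  0.0779]
plate in press now [-151.5    3.9   23.1] F press [-0.2  0.5 -3.8]
```

{"name": "jog_arm", "arguments": {"plan": [[0, -0.2, 0, 0.003, -0.008, 0.004, -1], [0.04, 0, 0.06, 0, 0, 0, -1], [0.03, 0, 0.04, 0, 0, 0, -1], [0, 0, 0, 0, 0, 0, -1], [0, 0, 0, 0, 0, 0, -1]]}}

```text
t: 8.0
tool_pos: [0.4941, -0.1348, 0.0642]
tool_rot: [0.244, 2.513, -0.081]
contact_force: [-0.1, -0.3, -3.3]
opening: 0.0134
grip_force: 69.5
```

Run:
```python
from h import *
plate(-125,0,20)
```

```text
t 8.0 turn [-0.004  0.01  -0.001] shift [-0.835  0.11   0.889] world d mm [23.9 -2.4 -5. ] F [-0.1 -0.3 -3.3] grip at [ 0.4833 -0.1326  0.0797]
plate in press now [-148.9   -2.2   25. ] F press [-0.  -0.3 -3.3]
```

{"name": "jog_arm", "arguments": {"plan": [[0, 0, 0, 0, 0, 0, -1]]}}

```text
t: 8.1
tool_pos: [0.494, -0.1347, 0.064]
tool_rot: [0.244, 2.514, -0.081]
contact_force: [0.0, 0.2, -3.4]
opening: 0.0133
grip_force: 69.5
```

{"name": "jog_arm", "arguments": {"plan": [[0.06, 0, 0.08, 0, 0, 0, -1], [0, 0, 0, 0, 0, 0, -1]]}}

```text
t: 8.3
tool_pos: [0.4936, -0.1345, 0.0612]
tool_rot: [0.244, 2.515, -0.081]
contact_force: [-0.2, 0.4, -3.4]
opening: 0.0133
grip_force: 69.5
```

Run:
```python
from h import *
plate(-125,0,20)
```

```text
t 8.3 turn [-0.004  0.008 -0.001] shift [-0.943  0.103  0.784] world d mm [24.4 -2.7 -2. ] F [-0.2  0.4 -3.4] grip at [ 0.4828 -0.1324  0.0767]
plate in press now [-149.4   -2.1   22. ] F press [-0.2  0.4 -3.4]
```

{"name": "jog_arm", "arguments": {"plan": [[0, 0.1, 0, -0.004, 0.008, 0, -1], [0.04, 0, 0.06, 0, 0, 0, -1], [0, 0, 0, 0, 0, 0, -1], [0, 0, 0, 0, 0, 0, -1]]}}

```text
t: 8.7
tool_pos: [0.4942, -0.1326, 0.0601]
tool_rot: [0.244, 2.52, -0.076]
contact_force: [0.8, -0.3, -3.1]
opening: 0.0135
grip_force: 69.5
```

Run:
```python
from h import *
plate(-125,0,20)
```

```text
t 8.7 turn [ 0.     0.    -0.001] shift [-0.966  0.002  0.73 ] world d mm [23.8 -4.6 -0.9] F [ 0.8 -0.3 -3.1] grip at [ 0.4835 -0.1305  0.0756]
plate in press now [-149.2   -0.    20.9] F press [ 0.9 -0.2 -3.1]
```

{"name": "jog_arm", "arguments": {"plan": [[0.035, 0, 0.05, 0, 0, 0, -1], [0, 0, 0, 0, 0, 0, -1], [-0.4, 0, 0.28, 0, 0, 0, -1], [-0.41, 0, 0.285, 0, 0, 0, -1], [-0.41, 0, 0.285, 0, 0, 0, -1], [-0.41, 0, 0.285, 0, 0, 0, -1], [0, 0, 0, 0, 0, 0, -1], [0, 0, 0, 0, 0, 0, -1]]}}

```text
t: 9.5
tool_pos: [0.5334, -0.1404, 0.0593]
tool_rot: [0.244, 2.52, -0.077]
contact_force: [1.0, 0.3, -2.7]
opening: 0.0131
grip_force: 69.5
```

Run:
```python
from h import *
plate(-50,0,20)
```

```text
t 9.5 turn [-0.     0.001 -0.001] shift [-2.423  0.01   1.703] world d mm [ 58.2 -11.1  -0.1] F [ 1.   0.3 -2.7] grip at [ 0.5227 -0.1383  0.0749]
plate in press now [-109.2   -0.2   20.1] F press [ 0.9  0.5 -2.7]
```

{"name": "jog_arm", "arguments": {"plan": [[-0.385, 0, 0.315, 0, 0, 0, -1], [-0.41, 0, 0.285, 0, 0, 0, -1], [-0.41, 0, 0.285, 0, 0, 0, -1], [-0.41, 0, 0.285, 0, 0, 0, -1], [-0.41, 0, 0.285, 0, 0, 0, -1], [-0.41, 0, 0.285, 0, 0, 0, -1], [0, 0, 0, 0, 0, 0, -1], [0, 0, 0, 0, 0, 0, -1]]}}

```text
t: 10.3
tool_pos: [0.593, -0.1521, 0.0593]
tool_rot: [0.244, 2.518, -0.077]
contact_force: [3.1, -0.2, 0.6]
opening: 0.0129
grip_force: 69.7
```

Run:
```python
from h import *
plate(10,0,20)
```

```text
t 10.3 turn [-0.001  0.003 -0.001] shift [-2.394  0.017  1.68 ] world d mm [ 57.5 -10.8  -0.1] F [ 3.1 -0.2  0.6] grip at [ 0.5823 -0.15    0.0748]
plate in press now [-48.5  -0.3  20.1] F press [3.1 0.4 0.6]
```

{"name": "jog_arm", "arguments": {"plan": [[-0.41, 0, 0.285, 0, 0, 0, -1], [-0.41, 0, 0.285, 0, 0, 0, -1], [-0.41, 0, 0.285, 0, 0, 0, -1], [-0.41, 0, 0.285, 0, 0, 0, -1], [-0.41, 0, 0.285, 0, 0, 0, -1], [-0.41, 0, 0.285, 0, 0, 0, -1], [0, 0, 0, 0, 0, 0, -1], [0, 0, 0, 0, 0, 0, -1]]}}

```text
t: 11.1
tool_pos: [0.6512, -0.1634, 0.0593]
tool_rot: [0.244, 2.519, -0.077]
contact_force: [2.8, -0.0, 0.4]
opening: 0.0125
grip_force: 69.7
```

Run:
```python
from h import *
plate(40,0,20)
a,_=snap('wrist','w3');b,_=snap('scene','s3')
X=cv2.resize(a[150:420,130:430],(400,360)); Y=cv2.resize(b[170:340,70:250],(400,378))
c=np.zeros((378,800,3),np.uint8);c[:360,:400]=X;c[:,400:]=Y
cv2.imwrite('pics/c3.png',c[:,:,::-1])
```

```text
t 11.1 turn [-0.001  0.003 -0.001] shift [-1.195  0.017  0.843] world d mm [28.8 -5.3 -0.1] F [ 2.8 -0.   0.4] grip at [ 0.6405 -0.1613  0.0748]
plate in press now [10.8 -0.3 20.1] F press [2.8 0.5 0.4]
```

View pics/c3.png

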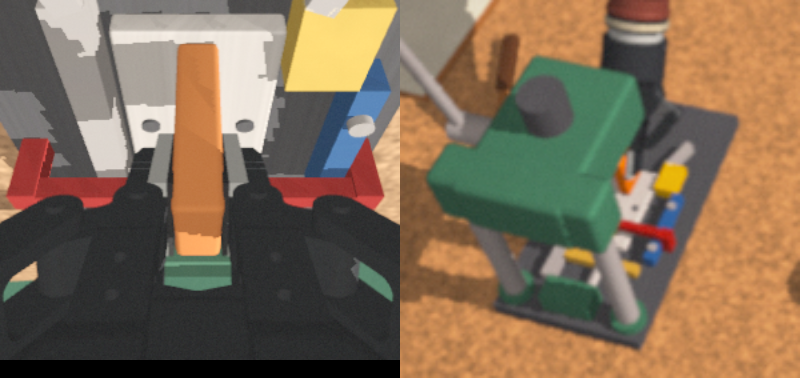

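The plate is through the gate, centred between the rail and the yellow catch, and passing under the red bar. Next I'll push it against the spring.

{"name": "jog_arm", "arguments": {"plan": [[-0.31, 0, 0.215, 0, 0, 0, -1], [-0.31, 0, 0.215, 0, 0, 0, -1], [-0.31, 0, 0.215, 0, 0, 0, -1], [-0.2, 0, 0.14, 0, 0, 0, -1], [0, 0, 0, 0, 0, 0, -1], [0, 0, 0, 0, 0, 0, -1]]}}

```text
t: 11.8
tool_pos: [0.6773, -0.1684, 0.0593]
tool_rot: [0.243, 2.521, -0.076]
contact_force: [-4.7, 1.0, 6.8]
opening: 0.013
grip_force: 71.0
```

Run:
```python
from h import *
plate(41,0,20)
```

```text
t 11.8 turn [-0.     0.    -0.001] shift [-0.147  0.013  0.107] world d mm [ 3.6 -0.4 -0.1] F [-4.7  1.   6.8] grip at [ 0.6666 -0.1663  0.0748]
plate in press now [37.4 -0.3 20.1] F press [-4.8  0.   6.8]
```

{"name": "jog_arm", "arguments": {"plan": [[-0.1, 0, 0.06, 0, 0, 0, -1], [-0.06, 0, 0.04, 0, 0, 0, -1], [0, 0, 0, 0, 0, 0, -1], [0, 0, 0, 0, 0, 0, -1]]}}

```text
t: 12.2
tool_pos: [0.6801, -0.1689, 0.0592]
tool_rot: [0.243, 2.523, -0.076]
contact_force: [-13.9, 2.2, 11.8]
opening: 0.0129
grip_force: 72.8
```

Run:
```python
from h import *
plate(41,25,20)
snap('wrist','w4')
X=cloud('wrist','w4');im=cv2.imread('pics/w4.png').astype(int);b,g,r=im[...,0],im[...,1],im[...,2]
Q=(np.linalg.inv(PR)@np.c_[X.reshape(-1,3),np.ones(420*560)].T)[:3].T.reshape(420,560,3)*1e3
m=(abs(Q[...,2]-36)<4)&(r>150)&(g>120)&(b<g*.75);print('catch top',np.percentile(Q[m],[1,99],axis=0).round(1))
m=(abs(Q[...,2]-30)<2)&(abs(r-b)<30)&(abs(Q[...,1])<31);print('plate top',np.percentile(Q[m],[1,99],axis=0).round(1))
m=(abs(Q[...,2]-36)<4)&(b>r*1.5)&(Q[...,1]>30);print('wall top',np.percentile(Q[m],[1,99],axis=0).round(1))
cv2.imwrite('pics/c4.png',cv2.resize(im[150:330,130:430].astype(np.uint8),(800,480)))
```

```text
t 12.2 turn [ 0.    -0.002 -0.   ] shift [-0.031  1.262  0.025] world d mm [ 5.6 24.6 -0. ] F [-13.9   2.2  11.8] grip at [ 0.6694 -0.1669  0.0748]
plate in press now [40.2 -0.2 20. ] F press [-14.   -0.5  11.8]
catch top [[-59.2   5.4  32.6]
 [101.6  58.6  36.9]]
plate top [[-13.9 -29.3  28.2]
 [ 54.6  29.6  31.1]]
wall top [[-19.4  58.1  32.2]
 [ 46.6  70.3  36.4]]
```

View pics/c4.png

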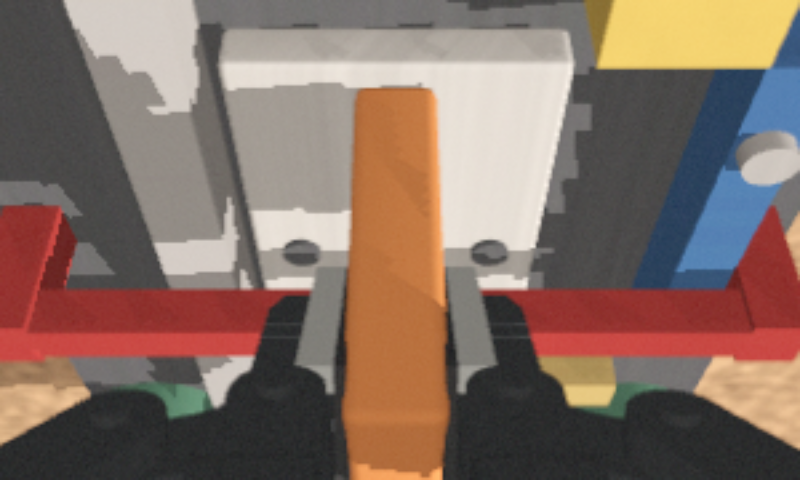

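The plate's near edge is at press x of about -15, some 5 mm past the catch's rear face. The wall face reads at y of about 58, so contact should come at plate y of about 28.

{"name": "jog_arm", "arguments": {"plan": [[-0.012, 0.1, -0.016, 0, 0, 0, -1], [0, 0.25, 0, 0, 0, 0, -1], [0, 0.25, 0, 0, 0, 0, -1], [0, 0.25, 0, 0, 0, 0, -1], [0, 0.15, 0, 0, 0, 0, -1], [0, 0, 0, 0, 0, 0, -1], [0, 0, 0, 0, 0, 0, -1]]}}

```text
t: 12.95
tool_pos: [0.684, -0.1513, 0.0593]
tool_rot: [0.246, 2.521, -0.079]
contact_force: [-9.0, -6.8, 5.1]
opening: 0.013
grip_force: 71.3
```

Run:
```python
from h import *
plate(41,28,20)
```

```text
t 12.95 turn [-0.003 -0.001 -0.002] shift [-0.009  0.511  0.015] world d mm [ 2.3 10.  -0.1] F [-9.  -6.8  5.1] grip at [ 0.6733 -0.1492  0.0749]
plate in press now [40.7 17.8 20.1] F press [-7.6 -8.4  5.1]
```

{"name": "jog_arm", "arguments": {"plan": [[0, 0.2, 0, 0, 0, 0, -1], [0, 0.1, 0, 0, 0, 0, -1], [0, 0, 0, 0, 0, 0, -1], [0, 0, 0, 0, 0, 0, -1]]}}

```text
t: 13.35
tool_pos: [0.6852, -0.1456, 0.0593]
tool_rot: [0.246, 2.521, -0.079]
contact_force: [-9.4, -5.5, 6.1]
opening: 0.013
grip_force: 71.3
```

{"name": "jog_arm", "arguments": {"plan": [[0, 0.08, 0, 0, 0, 0, -1], [0, 0, 0, 0, 0, 0, -1], [0, 0, 0, 0, 0, 0, -1]]}}

```text
t: 13.65
tool_pos: [0.6854, -0.1442, 0.0594]
tool_rot: [0.246, 2.521, -0.08]
contact_force: [-10.0, -8.8, 5.9]
opening: 0.0132
grip_force: 71.2
```

Run:
```python
from h import *
plate(41,28,20)
```

```text
t 13.65 turn [-0.004 -0.001 -0.002] shift [-0.008  0.147  0.015] world d mm [ 0.8  2.8 -0.2] F [-10.   -8.8   5.9] grip at [ 0.6748 -0.1421  0.0749]
plate in press now [40.7 25.1 20.2] F press [ -8.2 -10.6   5.9]
```

{"name": "jog_arm", "arguments": {"plan": [[0, 0.06, 0, 0, 0, 0, -1], [0, 0, 0, 0, 0, 0, -1], [0, 0, 0, 0, 0, 0, -1]]}}

```text
t: 13.95
tool_pos: [0.6857, -0.1431, 0.0594]
tool_rot: [0.246, 2.521, -0.08]
contact_force: [-9.9, -7.6, 5.9]
opening: 0.0132
grip_force: 71.2
```

{"name": "jog_arm", "arguments": {"plan": [[0, 0.06, 0, 0, 0, 0, -1], [0, 0, 0, 0, 0, 0, -1], [0, 0, 0, 0, 0, 0, -1]]}}

```text
t: 14.25
tool_pos: [0.6859, -0.142, 0.0594]
tool_rot: [0.246, 2.521, -0.08]
contact_force: [-10.1, -8.9, 5.9]
opening: 0.0132
grip_force: 71.2
```

Run:
```python
from h import *
plate(41,28,20)
```

```text
t 14.25 turn [-0.004 -0.001 -0.002] shift [-0.007  0.033  0.015] world d mm [ 0.4  0.6 -0.2] F [-10.1  -8.9   5.9] grip at [ 0.6752 -0.1398  0.0749]
plate in press now [40.7 27.3 20.2] F press [ -8.2 -10.6   5.9]
```

{"name": "jog_arm", "arguments": {"plan": [[0, 0.05, 0, 0, 0, 0, -1], [0, 0, 0, 0, 0, 0, -1], [0, 0, 0, 0, 0, 0, -1]]}}

```text
t: 14.55
tool_pos: [0.686, -0.1412, 0.0594]
tool_rot: [0.246, 2.521, -0.08]
contact_force: [-9.6, -8.9, 6.4]
opening: 0.013
grip_force: 71.4
```

{"name": "jog_arm", "arguments": {"plan": [[0, 0.05, 0, 0, 0, 0, -1], [0, 0, 0, 0, 0, 0, -1], [0, 0, 0, 0, 0, 0, -1]]}}

```text
t: 14.85
tool_pos: [0.6861, -0.141, 0.0595]
tool_rot: [0.245, 2.521, -0.082]
contact_force: [-11.5, -12.7, 5.6]
opening: 0.013
grip_force: 71.5
```

Run:
```python
from h import *
plate(41,28,20)
```

```text
t 14.85 turn [-0.006 -0.    -0.   ] shift [-0.001 -0.015  0.018] world d mm [ 0.2 -0.3 -0.3] F [-11.5 -12.7   5.6] grip at [ 0.6754 -0.1389  0.075 ]
plate in press now [40.8 28.3 20.3] F press [ -8.9 -14.6   5.6]
```

{"name": "jog_arm", "arguments": {"plan": [[0, 0.06, 0, 0, 0, 0, -1], [0, 0, 0, 0, 0, 0, -1], [0, 0, 0, 0, 0, 0, -1]]}}

```text
t: 15.15
tool_pos: [0.6862, -0.1408, 0.0596]
tool_rot: [0.244, 2.521, -0.085]
contact_force: [-13.8, -15.8, 7.3]
opening: 0.0132
grip_force: 71.6
```

Run:
```python
from h import *
plate(41,28,20)
```

```text
t 15.15 turn [-0.008  0.     0.001] shift [ 0.004 -0.028  0.021] world d mm [ 0.1 -0.6 -0.4] F [-13.8 -15.8   7.3] grip at [ 0.6755 -0.1386  0.0752]
plate in press now [40.8 28.6 20.4] F press [-10.6 -18.1   7.3]
```

{"name": "jog_arm", "arguments": {"plan": [[0, 0, 0, 0, 0, 0, 0.0], [0, 0, 0, 0, 0, 0, 0.0], [0, 0, 0, 0, 0, 0, 0.0], [0, 0, 0, 0, 0, 0, 0.0], [0, 0, 0, 0, 0, 0, 0.0], [0, 0, 0, 0, 0, 0, 0.0]]}}

```text
t: 15.75
tool_pos: [0.6879, -0.1362, 0.0594]
tool_rot: [0.243, 2.521, -0.076]
contact_force: [-0.1, 0.5, -0.2]
opening: 0.0425
grip_force: 0.0
```

```bash
cat > chk.py <<'E'
from h import *
import sys
n=sys.argv[1]
plate(41,28,20)
snap('wrist',n)
X=cloud('wrist',n);im=cv2.imread(f'pics/{n}.png').astype(int);b,g,r=im[...,0],im[...,1],im[...,2]
Q=(np.linalg.inv(PR)@np.c_[X.reshape(-1,3),np.ones(420*560)].T)[:3].T.reshape(420,560,3)*1e3
m=(abs(Q[...,2]-30)<2)&(abs(r-b)<30)&(abs(Q[...,1]-28)<36)&(Q[...,0]<30);print('plate top',np.percentile(Q[m],[1,99],axis=0).round(1))
m=(abs(Q[...,2]-36)<4)&(b>r*1.5)&(Q[...,1]>30);print('wall top',np.percentile(Q[m],[1,99],axis=0).round(1))
cv2.imwrite(f'pics/{n}v.png',cv2.resize(im[120:330,130:430].astype(np.uint8),(800,560)))
E
python3 chk.py w5
```

```text
t 15.75 turn [ 0.  0. -0.] shift [ 0.029 -0.268 -0.01 ] world d mm [-1.6 -5.1 -0.2] F [-0.1  0.5 -0.2] grip at [ 0.6772 -0.1342  0.0749]
plate in press now [41.6 33.4 20.2] F press [-0.2  0.4 -0.2]
plate top [[-74.4  -1.7  28.3]
 [ 29.2  56.9  30.8]]
wall top [[-19.4  58.6  32.3]
 [ 44.6  70.2  36.3]]
```

View pics/w5v.png

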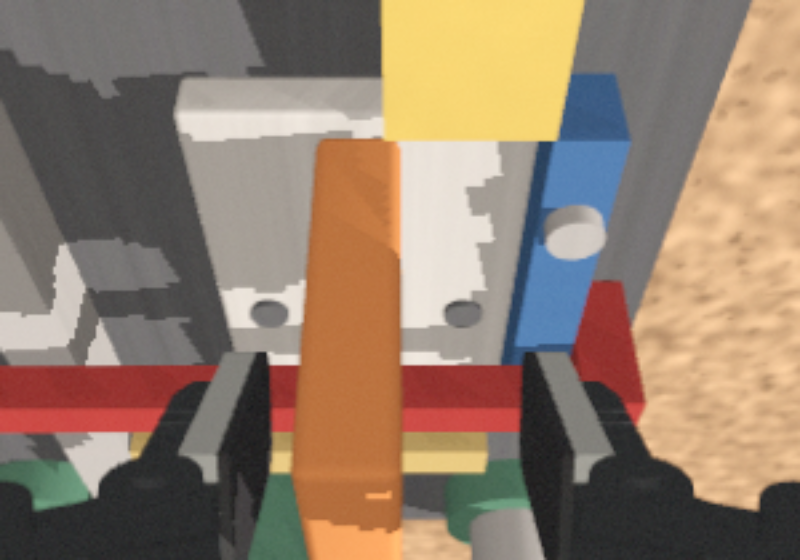

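The plate has sprung back behind the yellow catch and sits beside the blue wall. I'll measure the wall gap and near-edge position with an enlarged crop.

Run:
```python
from h import *
im=cv2.imread('pics/w5.png')
a=im[165:260,300:370]
a=cv2.resize(a,None,fx=6,fy=6,interpolation=cv2.INTER_CUBIC); cv2.imwrite('pics/z5.png',a)
iv=np.linalg.inv(PR)
def pr(uv,z): W=world('wrist','w5',uv,z);return ((iv@np.c_[W,np.ones(len(W))].T)[:3].T*1e3).round(1)
print('near edge top',pr([(130+200*.375,120+110*.375),(130+370*.375,120+110*.375)],.03),'catch rear',pr([(130+395*.375,120+140*.375),(130+550*.375,120+140*.375)],.036))
```

```text
near edge top [[-20.2   2.8  30. ]
 [-20.2  29.8  30. ]] catch rear [[-19.5  33.8  36. ]
 [-19.5  57.9  36. ]]
```

View pics/z5.png

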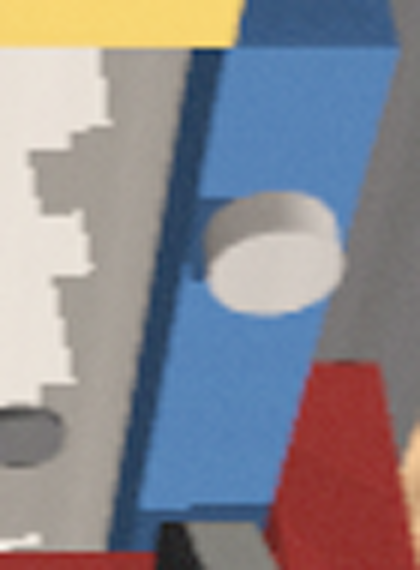

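Run:
```python
from h import *
iv=np.linalg.inv(PR)
def pr(l,z):
    W=world('wrist','w5',[(300+x/6-.4,165+y/6-.4) for x,y in l],z);return ((iv@np.c_[W,np.ones(len(W))].T)[:3].T*1e3).round(2)
print('plate edge',pr([(183,100),(132,400)],.03),'wall inner',pr([(214,100),(161,400)],.036))
```

```text
plate edge [[-8.08 57.3  30.  ]
 [30.69 57.36 30.  ]] wall inner [[-14.27  58.16  36.  ]
 [ 22.3   58.49  36.  ]]
```

{"name": "jog_arm", "arguments": {"plan": [[0, -0.25, 0, 0, 0, 0, 0.0], [0, 0, -0.3, 0, 0, 0, 0.0], [0, 0, -0.7, 0, 0, 0, 0.0], [0, 0, -1, 0, 0, 0, 0.0], [0, 0, -1, 0, 0, 0, 0.0], [0, 0, -1, 0, 0, 0, 0.0], [0, 0, -1, 0, 0, 0, 0.0], [0, 0, -1, 0, 0, 0, 0.0]]}}

```text
t: 16.6
tool_pos: [0.6186, -0.1284, 0.1588]
tool_rot: [0.244, 2.52, -0.077]
contact_force: [-0.2, -0.4, -0.2]
opening: 0.0427
grip_force: 0.0
```

{"name": "jog_arm", "arguments": {"plan": [[0, 0, -1, 0, 0, 0, 0.0], [0, 0, -0.5, 0, 0, 0, 0.0], [0, 0, 0, 0, 0, 0, 0.0], [0, 0, 0, 0, 0, 0, 0.0]]}}

```text
t: 17.0
tool_pos: [0.6023, -0.1251, 0.182]
tool_rot: [0.244, 2.52, -0.076]
contact_force: [0.2, 0.1, -0.1]
opening: 0.043
grip_force: 0.0
```

```bash
python3 chk.py w6
```

```text
t 17.0 turn [-0.     0.    -0.001] shift [1.900e-02 2.000e-03 7.484e+00] world d mm [  84.   -16.3 -122.8] F [ 0.2  0.1 -0.1] grip at [ 0.5916 -0.123   0.1976]
plate in press now [-44.5  28.  142.8] F press [ 0.2  0.1 -0.1]
plate top [[-94.6  -2.   28.2]
 [ 29.5  57.2  31.5]]
wall top [[-19.5  58.1  32.4]
 [ 74.8  70.3  36.7]]
```

View pics/w6v.png

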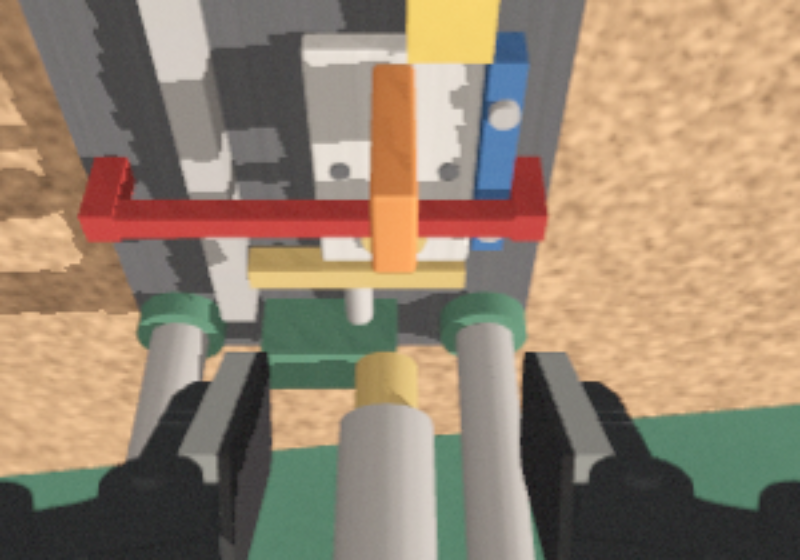

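The plate is seated behind the catch, against the spring bar and the blue wall, and the gripper is clear. I'm handing in.

```bash
python3 -c "
from station import ctrl
print(ctrl.finish_job())"
```

```text
the job is handed in; nothing more can be done
None
```

I loaded the die plate and handed the job in at about 17 s. The spring seated it on the catch's rear face. I felt it bear on the blue side wall before letting go; afterwards the camera put it within about 1 mm of the wall. The gripper is clear; no verdict came back.

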